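Press a glued notebook with a ratchet press

ROBOT

A 6-joint arm with a two-finger parallel gripper is mounted at the origin on a cart in front of the work surface, level with it; the furniture and walls round the work are solid. World frame = base frame: x ahead of the robot, y to its left, z up, the work surface at z = 0. Lengths are in m, angles in rad, forces in N, time in s.
With the tool pointing down it reaches from about 0.325 to 0.775 m from the base axis. Payload 5.5 kg.
Tool frame: the origin (TCP) lies on the centre line of the jaws, within the pads' length; the fingertips stand 19 mm ahead of it and the grasp point (between the pads) is the TCP; z points along the fingers, y is the line along which they close (so a half turn about z gives the same grasp; the last joint's range is limited). The gripper opens to 88 mm and grips with 3 to 60 N. Pads are 20 mm wide; open, the fingers measure 115 mm over their backs; the gripper's body (75 mm by 178 mm) begins 61 mm behind the grasp point.
Start: joints at [1.268, 0.091, 1.231, -0, 1.82, -0.057], TCP at [0.146, 0.582, 0.242] pointing down, gripper open.
Joint ranges: [-2.87, 2.87], [-0.86, 2.18], [0.17, 2.46], [-1.51, 4.65], [0.06, 2.69], [-2.65, 2.65]. Speed limits (rad/s): [2.57, 2.57, 3.01, 3.14, 3.14, 3.14].

INTERFACE

Orientations are given as a unit quaternion [w, x, y, z].
In Python, from rig import robot gives the robot as it stands. The module is installed in compiled form; this text tells all that it offers.
- The arm moves only by the tool servo_tool, never from a script. Its argument "commands" is a list of rows, each a list of 3 entries, a list of its own where there are three numbers: the opening, from -1 (shut) to 1 (fully open), so that 0 is half open, then the shift along the tool's x, y, z in units of 0.075 m (1.0 is 0.075 m), then the turn, a rotation vector about the tool's x, y, z in units of pi/4 rad (1.0 is pi/4 rad). A call has 1 to 20 rows; each row shifts and turns the commanded pose from where the row before left it, along the tool's axes as they then stand; what a row does not reach is not made up. A row lasts 1/12 s, in which the tool goes at most 41.7 mm and 7.16 degrees, less where a joint would pass 70% of its speed; a pose out of reach is approached as far as the arm can. A call with a number of a shift or a turn outside -1 to 1 is refused whole. A call with a gripper value outside its range is refused whole. The fingers move at their own pace and stop on an object; "grip_force" is the grip in N (left out, the last holds). Time passes only in rows, so rows that do not move let the fingers close. It gives the time, the measured TCP pose, the force, the opening and the grip force at its end, in the units of the state.
- robot.read_state(): the state, without advancing time (a new reading comes with each control period).
- robot.get_image(name): name is "scene" or "top" or "wrist"; returns the picture (384x512x3 uint8, red, green, blue); there is no depth.
- robot.camera_model(name): a dict with "fx", "fy", "cx", "cy" (pixels), "k1" (the pictures are not rectified: a ray, as slopes to the right and down, at radius r is drawn at 1 + k1 r^2 times it, then the intrinsics apply), "extrinsics" (4x4, takes a point from world to camera coordinates). Camera axes: x right, y up, looking along -z (the intrinsics and any distortion apply to the point x, -y, -z); pixel columns grow to the right and rows downward; lengths in m; the calibration is good to about 2 mm. A picture is of the moment at which its call begins: read the wrist's pose just before it. camera_model takes no time and is no camera call; for the wrist camera it gives the pose at the moment of the call.
- robot.job_done(): hands the job in; it is judged then, once.
Trained networks look in the newest picture that a camera, given by its name, has taken for a name from the list of things; names that differ only in an ending like _2 or _b are one class to them, and where a whole thing is asked for, a point or a joint stands for the part that bears it (a point fixed in the world has none). Each returns a list of dicts, best first, with "conf" (0 to 1); they miss things now and then, are a little off and sometimes report something else, mostly with a low value. They report only what shows in the picture. A call takes as long as a camera call.
- robot.trace(camera, query): "mask" (384x512 bool, what is visible of it) and "rect" ([left, top, right, bottom] in pixels, round what is visible of it).
The state is a dict: "t": time; "q": joint angles; "qvel": joint speeds; "joint_efforts": joint torques, N m; "ee_pos": TCP position; "orientation": TCP orientation; "wrist_force": force on the tool from outside, world axes, zero at the start; "torque": the same for the moment, N m; "finger_gap": opening from 0.0 (shut) to 1.0 (fully open); "grip_force": force on a finger pad.
Only numpy, scipy, OpenCV 4.12 (cv2) and the standard library are available. Lean on these libraries where they do the work, as an engineer would, in place of code of your own. Each camera call takes 0.05 s, during which the arm holds its last target. There are 200 camera calls.

TASK

The notebook's spine has just been glued: slide the notebook, spine first, into the press on the desk until it lies flat and square against the wooden back stop, then work the red-handled ratchet wrench back and forth (clockwise from above tightens, the way back slips freely) until the pressing plate clamps the notebook firmly, but do not overtighten it. The spindle always turns stiffly: stop when the wrench clearly resists more than it did while the plate was coming down, about one and a half times the push. Leave the notebook clamped, let go of the wrench, and leave the tape roll, the marker and the earbud case where they are.

Things in the scene. Friction and masses are not known exactly. Their poses are not given: they have to be found in the camera images.
- book_press: fixed press, wooden board 275 mm (x) by 330 mm (y), 15 mm thick; origin on the desk under the vertical spindle axis. Its x points from the open front (robot side) to the back stop, y to its left. Board from x -200 to +75 mm. Steel posts of 18 mm diameter at x 0, y -155 and +155 carry a blue bridge (x -22 to +22) from 90 to 112 mm high
- back_stop (a point): middle of the front face of the wooden back stop, 29 mm above the desk, 50 mm behind the spindle axis; a bar 200 mm long in the press's y, from 15 to 43 mm high. Axes as the press
- spindle_top (a point): top end of the spindle, on its axis, 154 mm above the desk, over the wrench head (steel disc of 37 mm radius, 117 to 145 mm high). Do not turn it here. Clockwise from above tightens: the plate goes down 5 mm for each rad; nothing turns it back
- wrench_grip (a point): middle of the red handle of the ratchet wrench, which is captive on the spindle and swings level above the bridge; 135 mm from the spindle axis, 131 mm above the desk. The red part runs from 85 to 195 mm from the axis, 22 mm wide, 20 mm high. Its x axis points along the handle to the spindle
- wrench (a joint): wrench angle, rad: 0 when the handle points straight to the press's front (-x), growing clockwise from above, that is as it swings to the press's +y (left). It swings from -0.45 to 0.95 only and starts at 0.75 to 0.93. To larger values it turns the spindle (after up to 0.26 rad of slack, one click); to smaller ones it slips freely (about 1 N) and the spindle stays
- plate: pressing plate, 52 mm (x -56 to -4) by 170 mm (y), held level by stiff springs (25 N/mm); axes and origin x, y as the press. Push at the handle's middle: about 8 N while moving with the plate still in the air (about half that once the hand stands still), then 1 N more per 30 N of clamping force. Firm is 60 N or more, over 260 N is too much; stop 3 to 4 N above the push felt in the air
- plate_face (a point): centre of the underside of the pressing plate, 30 mm in front of the spindle axis; it starts 5 to 12 mm above the notebook's thickest part and touches the notebook at about 28 mm above the desk
- notebook: loose grey notebook, 148 by 211 mm, 13.5 mm at its thickest, 45 mm before the rounded spine, sloping to a square edge only 6 mm high along the front; it lies on the board (15 mm) partly under the plate, spine to the stop. Origin at its underside, 1 to 4 mm from its middle. Its y axis points along the 148 mm side to the spine, its x axis along the 211 mm side to the press's right
- notebook_center (a point): centre of the notebook, half-way up (7 mm above its underside), axes as the notebook. Against the back stop it lies 24 mm in front of the spindle axis (press x = -24 mm); it starts 25 to 50 mm short of that
- marker: felt marker, 126 mm long, lying left of the press; leave it alone
- earbud_case: white earbud case, 64 mm long, 23 mm high, right of the press; leave it alone
- tape_roll: roll of masking tape lying flat, 104 mm across, 25 mm high, left of the press behind the marker; leave it alone

How it is judged:
On the way, in this order (a step that is already met when the one before it is completed fails the run):
1. the notebook lies against the back stop (x of notebook_center in the frame of book_press above -0.034 m and angle between the y axis of notebook_center and the x axis of book_press, either way round below 0.06 rad), for 0.2 s.
2. the plate clamps the notebook with at least 60 N (contact force between plate and notebook above 60 N), for 0.2 s.
At the end, for the whole second after the job is handed in: The notebook lies against the back stop (within about 10 mm, square within 0.06 rad) and the pressing plate clamps it with 60 to 260 N; the robot has let go (all of step 1 and contact force between plate and notebook above 60 N and linear speed of notebook below 0.01 m/s); the robot touches nothing.
It fails at once if the notebook is pressed with more than 260 N (contact force between plate and notebook above 260 N).
It fails at once if the tape roll, the marker or the earbud case is moved by more than 20 mm (distance of any of tape_roll, marker, earbud_case from where it was at the start of the episode above 0.02 m).
It also fails if it takes over 72 s, if anything falls off the work surface, if the arm or the gripper's body presses on something with over 40 N, if the wrist force passes 120 N, or if a joint passes its speed limit or range.

## Working session

There is one attempt and no reset: what is moved stays moved. The work goes in short steps, Python scripts to look and compute and a tool call to move; the robot and the scene stay as the last step left them, time stands still between calls to the robot, and variables do not carry over. Pictures are saved under pics/ and viewed, at most 10 in all, crops included, and the job is handed in when it is done.

Besides the shell and the picture viewer there is one more tool, called after "Request:" in YAML: its name, and indented under it one key for each argument. servo_tool: Moves the arm, as the interface text tells. Shifts and turns lie within -1 to 1; 1 stands for 0.075 m of shift or pi/4 rad of turn. Its arguments: {"type":"object","properties":{"commands":{"type":"array","items":{"type":"array"}},"grip_force":{"type":"number"}},"required":["commands"]}

```bash
mkdir -p pics
cat > h.py <<'E'
import numpy as np, cv2
from rig import robot
def cam(n):
    m=robot.camera_model(n); return m
def ray(m,u,v):
    x=(u-m["cx"])/m["fx"]; y=(v-m["cy"])/m["fy"]
    rd=np.hypot(x,y); r=rd
    for _ in range(20): r=rd/(1+m["k1"]*r*r)
    s=r/rd if rd>0 else 1
    d=np.array([x*s,-y*s,-1]); E=np.array(m["extrinsics"]); R=E[:3,:3]
    return -R.T@E[:3,3], R.T@d
def at(m,u,v,z):
    o,d=ray(m,u,v); return o+d*(z-o[2])/d[2]
def proj(m,p):
    E=np.array(m["extrinsics"]); c=E[:3,:3]@np.array(p)+E[:3,3]
    x,y=c[0]/-c[2],-c[1]/-c[2]; f=1+m["k1"]*(x*x+y*y)
    return m["cx"]+m["fx"]*x*f, m["cy"]+m["fy"]*y*f
def save(n,f):
    im=robot.get_image(n); cv2.imwrite(f,im[:,:,::-1]); return im
E
python3 - <<'E'
from h import *
a=save("top","pics/top.png"); b=save("scene","pics/scene.png")
cv2.imwrite("pics/both.png",cv2.resize(np.vstack([a,b])[:,:,::-1],None,fx=.78,fy=.78))
for c in("top","scene"):
  m=cam(c)
  print(c,m["fx"],ray(m,256,192))
  for q in ["book_press","wrench_grip","notebook","marker","earbud_case","tape_roll","plate"]:
    for r in robot.trace(c,q)[:1]:
      ys,xs=np.nonzero(r["mask"]); 
      rr=cv2.minAreaRect(np.c_[xs,ys].astype(np.float32))
      print(q,round(r["conf"],2),r["rect"],[np.round(v,1) for v in rr], at(m,*rr[0],0.131 if 'wr' in q else .02).round(3))
E
```

```text
top 457.47727537901545 (array([0.42954098, 0.11552019, 1.38068461]), array([ 0.1113979 , -0.00548577, -0.99380751]))
book_press 0.93 [219.4, 159.7, 347.4, 257.6] [array([281.5, 207.2]), array([123.8,  93.1]), np.float64(6.2)] [0.538 0.031 0.02 ]
wrench_grip 0.91 [227.1, 167.2, 300.1, 227.8] [array([265.5, 200.5]), array([25.5, 83.4]), np.float64(45.0)] [0.547 0.082 0.131]
notebook 0.7 [242.9, 187.5, 319.6, 240.9] [array([280.2, 209.9]), array([71. , 43.7]), np.float64(9.5)] [0.53  0.035 0.02 ]
marker 0.69 [184.2, 201.7, 226.1, 212.6] [array([205.5, 208.5]), array([ 6. , 39.1]), np.float64(87.6)] [0.529 0.257 0.02 ]
earbud_case 0.59 [335.0, 213.0, 356.1, 230.6] [array([345.4, 223.2]), array([20.2, 14.9]), np.float64(21.8)] [ 0.495 -0.162  0.02 ]
tape_roll 0.63 [188.7, 146.4, 224.7, 178.9] [array([206.5, 161. ]), array([34., 33.]), np.float64(90.0)] [0.673 0.26  0.02 ]
plate 0.64 [253.1, 188.6, 310.5, 204.4] [array([282.1, 197. ]), array([57. , 13.4]), np.float64(5.8)] [0.569 0.03  0.02 ]
scene 470.05626636454855 (array([0.20702473, 0.63968067, 0.92760008]), array([ 0.38808601, -0.51981668, -0.76139167]))
wrench_grip 0.89 [264.7, 161.7, 295.7, 246.0] [array([277.5, 203.5]), array([87., 31.]), np.float64(90.0)] [0.555 0.096 0.131]
notebook 0.67 [248.2, 179.1, 348.1, 265.2] [array([296.3, 219.8]), array([59.4, 84.1]), np.float64(45.0)] [0.539 0.035 0.02 ]
marker 0.93 [227.9, 269.3, 259.4, 312.7] [array([244. , 291.4]), array([ 7.7, 52.7]), np.float64(35.0)] [0.526 0.263 0.02 ]
earbud_case 0.91 [338.1, 169.3, 364.2, 190.0] [array([351., 179.]), array([18.4, 22.6]), np.float64(45.0)] [ 0.494 -0.158  0.02 ]
tape_roll 0.88 [169.5, 234.3, 217.1, 279.2] [array([193.5, 258.5]), array([43., 45.]), np.float64(90.0)] [0.67  0.262 0.02 ]
plate 0.57 [254.2, 185.7, 316.1, 234.5] [array([285.5, 207.5]), array([20. , 65.5]), np.float64(46.5)] [0.581 0.019 0.02 ]
```

View pics/both.png

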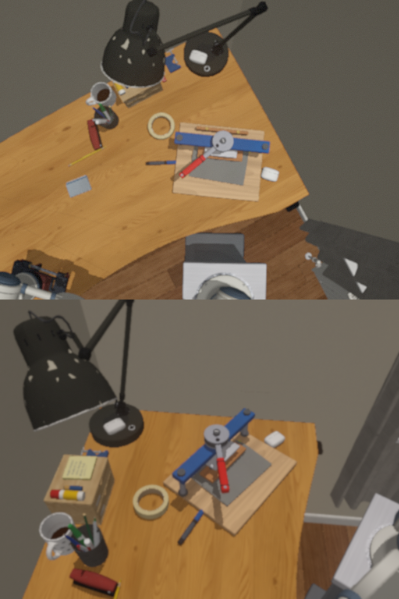

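Run:
```python
import cv2,numpy as np
a=cv2.imread("pics/top.png")[145:265,175:365]; b=cv2.imread("pics/scene.png")[125:320,155:385]
a=cv2.resize(a,None,fx=4,fy=4,interpolation=2)[:, :760]; b=cv2.resize(b,None,fx=2.4,fy=2.4,interpolation=2)
cv2.imwrite("pics/ca.png",a); cv2.imwrite("pics/cb.png",b)
```

```text
(no output)
```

View pics/ca.png

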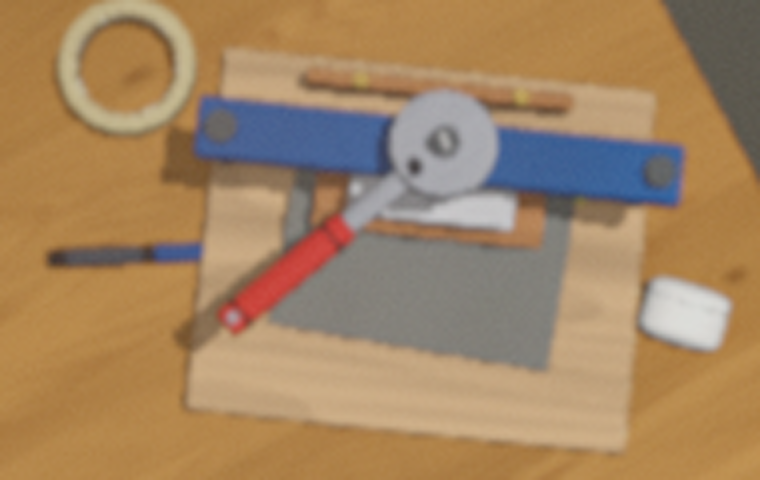

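View pics/cb.png

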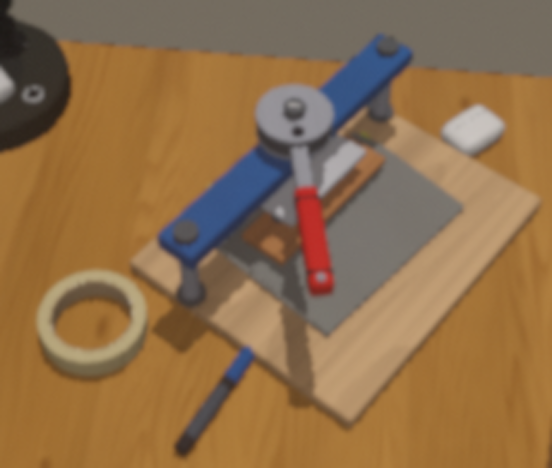

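The top crop shows the board corners at (225,48), (655,95), (622,450) and (187,407), the spindle at (441,141), and the notebook's front edge from (268,320) to (547,369). The wrench points front-left, its grip at about (287,274). The marker, tape and earbud case are clear of the board.

```bash
cat >> h.py <<'E'
def P2W(pp,p):
    c,s=np.cos(pp[2]),np.sin(pp[2]); return np.array([pp[0]+c*p[0]-s*p[1],pp[1]+s*p[0]+c*p[1],p[2]])
E
python3 - <<'E'
from h import *
from scipy.optimize import least_squares
A=lambda x,y:(175+x/4,145+y/4); B=lambda x,y:(155+x/2.4,125+y/2.4)
mt,ms=cam("top"),cam("scene")
obs=[(mt,A(225,48),(.075,.165,.015)),(mt,A(655,95),(.075,-.165,.015)),(mt,A(622,450),(-.2,-.165,.015)),(mt,A(187,407),(-.2,.165,.015)),
(mt,A(442,141),(0,0,.154)),(mt,A(220,125),(0,.155,.116)),(mt,A(660,172),(0,-.155,.116)),
(ms,B(350,425),(-.2,.165,.015)),(ms,B(540,203),(-.2,-.165,.015)),(ms,B(132,265),(.075,.165,.015)),(ms,B(294,104),(0,0,.154)),(ms,B(185,228),(0,.155,.116)),(ms,B(387,43),(0,-.155,.116))]
f=lambda p:np.concatenate([np.array(proj(m,P2W(p,q)))-uv for m,uv,q in obs])
r=least_squares(f,[.58,.03,-.1],loss="soft_l1"); print(r.x.round(4)); print(f(r.x).round(1).reshape(-1,2).tolist())
pp=r.x
inv=lambda w:np.array([[np.cos(pp[2]),np.sin(pp[2])],[-np.sin(pp[2]),np.cos(pp[2])]])@(w[:2]-pp[:2])
for m,k in((mt,[A(268,320),A(547,369)]),(ms,[B(328,334),B(462,208)])):
  print("nb",[inv(at(m,*uv,.021)).round(4) for uv in k])
for m,k in((mt,[A(235,318),A(348,232)]),(ms,[B(320,283),B(306,195)])):
  w=[inv(at(m,*uv,.141)) for uv in k]; print("wr",[(x.round(3),np.arctan2(x[1],-x[0]).round(3)) for x in w])
for n,p in dict(post=(0,.155),grip=(-.135*np.cos(.8),.135*np.sin(.8))).items(): print(n,P2W(pp,(*p,.13)))
print(robot.read_state())
E
```

```text
[ 0.6013  0.0284 -0.0805]
[[-0.4, -0.6], [0.1, -0.9], [0.4, 1.1], [-1.1, 0.3], [0.5, -0.1], [-0.2, -0.0], [-0.1, -0.1], [0.1, -1.2], [1.3, -1.7], [-1.8, -2.0], [0.1, 0.7], [0.1, 1.5], [0.3, 1.4]]
nb [array([-0.1281,  0.1089]), array([-0.1428, -0.1011])]
nb [array([-0.1312,  0.1085]), array([-0.1446, -0.0972])]
wr [(array([-0.134,  0.128]), np.float64(0.764)), (array([-0.067,  0.058]), np.float64(0.711))]
wr [(array([-0.137,  0.135]), np.float64(0.78)), (array([-0.069,  0.069]), np.float64(0.784))]
post [0.61376383 0.18289861 0.13      ]
grip [0.51533647 0.13249322 0.13      ]
{'t': 0.8, 'q': array([ 1.26832320e+00,  9.10663895e-02,  1.23063473e+00,  1.07505064e-05,
        1.81980034e+00, -5.67567721e-02]), 'qvel': array([ 0.00017821,  0.00012426, -0.00064076, -0.00032501, -0.00079642,
        0.00025643]), 'joint_efforts': array([-1.58036801e-03, -4.46144235e+01, -4.06485057e+01,  6.99118688e-02,
        1.94115064e-02, -6.62045727e-05]), 'ee_pos': array([0.14599102, 0.58199852, 0.24168824]), 'orientation': array([3.01973178e-06, 1.22548020e-01, 9.92462584e-01, 4.57908188e-05]), 'wrist_force': array([ 0.14769599, -1.3830081 ,  0.42611314]), 'torque': array([0.04239782, 0.00640374, 0.02481263]), 'grip_force': 0.0, 'finger_gap': 1.0014795658106816}
```

Request:
servo_tool:
  commands:
    - [1,[0,0,0],[0,0,-0.105]]
    - [1,[0,0,0],[0,0,-0.105]]
    - [1,[-0.247,-0.415,0],[0,0,0]]
    - [1,[-0.247,-0.415,0],[0,0,0]]
    - [1,[-0.247,-0.415,0],[0,0,0]]
    - [1,[-0.247,-0.415,0],[0,0,0]]
    - [1,[-0.247,-0.415,0],[0,0,0]]
    - [1,[-0.247,-0.415,0],[0,0,0]]
    - [1,[-0.247,-0.415,0],[0,0,0]]
    - [1,[-0.247,-0.415,0],[0,0,0]]
    - [1,[-0.247,-0.415,0],[0,0,0]]
    - [1,[-0.247,-0.415,0],[0,0,0]]
    - [1,[-0.247,-0.415,0],[0,0,0]]
    - [1,[-0.247,-0.415,0],[0,0,0]]
    - [1,[-0.247,-0.415,0],[0,0,0]]
    - [1,[-0.247,-0.415,0],[0,0,0]]
    - [1,[-0.247,-0.415,0],[0,0,0]]
    - [1,[-0.247,-0.415,0],[0,0,0]]
    - [1,[-0.247,-0.415,0],[0,0,0]]
    - [1,[-0.247,-0.415,0],[0,0,0]]

```text
t: 2.47
ee_pos: [0.4335, -0.0053, 0.242]
orientation: [0.001, 0.041, 0.999, 0.0]
wrist_force: [0.4, -0.2, 0.5]
finger_gap: 0.995
grip_force: 0.0
```

```bash
cat >> h.py <<'E'
PP=np.array([.6013,.0284,-.0805])
def inv(w): 
    c,s=np.cos(PP[2]),np.sin(PP[2]); d=np.array(w)[:2]-PP[:2]; return np.array([c*d[0]+s*d[1],-s*d[0]+c*d[1]])
E
python3 - <<'E'
from h import *
m=cam("wrist"); im=save("wrist","pics/w1.png").copy()
for p in [(-.2,.165,.015),(-.2,-.165,.015),(-.13,.108,.021),(-.1435,-.1,.021),(0,0,.154),(-.2,0,.015)]:
  u,v=proj(m,P2W(PP,p)); print(p,round(u),round(v))
  if 0<u<512 and 0<v<384: cv2.circle(im,(int(u),int(v)),3,(255,0,0),1)
cv2.imwrite("pics/w1b.png",im[:,:,::-1])
s=robot.read_state(); print(inv(s["ee_pos"]))
E
```

```text
(-0.2, 0.165, 0.015) 423 139
(-0.2, -0.165, 0.015) 170 139
(-0.13, 0.108, 0.021) 374 192
(-0.1435, -0.1, 0.021) 221 182
(0, 0, 0.154) 306 349
(-0.2, 0, 0.015) 296 139
[-0.16248058 -0.05175627]
```

View pics/w1b.png

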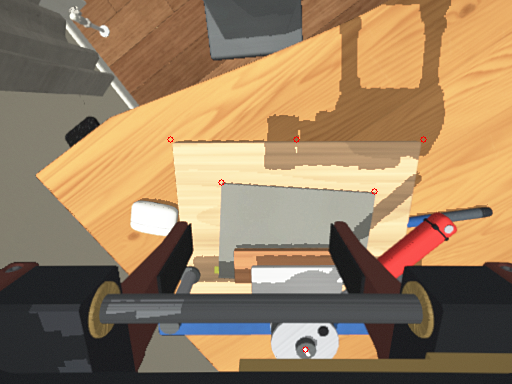

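The wrist view shows the notebook's front edge from (222,182) to (374,191), within about 3 px of my model, and the wrench off to the left of the gripper body.

Request:
servo_tool:
  commands:
    - [1,[0.05,0.06,0.3],[0,0,0]]
    - [1,[0,0,0.4],[0,0,0]]
    - [1,[0,0,0.4],[0,0,0]]
    - [1,[0,0,0.4],[0,0,0]]
    - [1,[0,0,0.4],[0,0,0]]
    - [1,[0,0,0.4],[0,0,0]]
    - [1,[0,0,0.25],[0,0,0]]
    - [1,[0,0,0.12],[0,0,0]]
    - [1,[0,0,0.04],[0,0,0]]
    - [1,[0,0,0],[0,0,0]]

```text
t: 3.35
ee_pos: [0.4297, 0.0015, 0.0385]
orientation: [-0.0, 0.04, 0.999, 0.0]
wrist_force: [0.4, -0.8, -0.7]
finger_gap: 0.999
grip_force: 0.0
```

Request:
servo_tool:
  commands:
    - [1,[0,0,0.025],[0,0,0]]
    - [1,[-0.08,0,0],[0,0,0]]
    - [1,[-0.08,0,0],[0,0,0]]
    - [1,[-0.08,0,0],[0,0,0]]
    - [1,[-0.08,0,0],[0,0,0]]
    - [1,[-0.08,0,0],[0,0,0]]
    - [1,[-0.08,0,0],[0,0,0]]
    - [1,[-0.08,0,0],[0,0,0]]
    - [1,[-0.03,0,0],[0,0,0]]

```text
t: 4.1
ee_pos: [0.4746, -0.0021, 0.0365]
orientation: [-0.0, 0.04, 0.999, 0.0]
wrist_force: [-4.9, 0.9, 4.0]
finger_gap: 1.0
grip_force: 2.3
```

Request:
servo_tool:
  commands:
    - [1,[-0.03,0,0],[0,0,0]]
    - [1,[0,0,0],[0,0,0]]

```text
t: 4.27
ee_pos: [0.4765, -0.0023, 0.0364]
orientation: [0.0, 0.04, 0.999, 0.0]
wrist_force: [-1.1, -0.1, 1.4]
finger_gap: 0.999
grip_force: 0.8
```

Request:
servo_tool:
  commands:
    - [1,[-0.04,0,0],[0,0,0]]
    - [1,[-0.04,0,0],[0,0,0]]
    - [1,[-0.04,0,0],[0,0,0]]

```text
t: 4.52
ee_pos: [0.4852, -0.0031, 0.0364]
orientation: [-0.0, 0.04, 0.999, -0.0]
wrist_force: [-3.5, 0.4, 2.5]
finger_gap: 0.998
grip_force: 1.7
```

Request:
servo_tool:
  commands:
    - [1,[-0.03,0,0],[0,0,0]]
    - [1,[-0.02,0,0],[0,0,0]]

```text
t: 4.68
ee_pos: [0.489, -0.0034, 0.0364]
orientation: [0.0, 0.04, 0.999, -0.0]
wrist_force: [-3.1, 0.3, 1.9]
finger_gap: 1.0
grip_force: 1.7
```

Request:
servo_tool:
  commands:
    - [1,[-0.02,0,0],[0,0,0]]
    - [1,[-0.02,0,0],[0,0,0]]

```text
t: 4.85
ee_pos: [0.491, -0.0037, 0.0363]
orientation: [-0.001, 0.04, 0.999, -0.0]
wrist_force: [-12.0, 0.4, 6.7]
finger_gap: 1.0
grip_force: 5.6
```

Request:
servo_tool:
  commands:
    - [1,[-0.015,0,0],[0,0,0]]
    - [1,[0,0,0],[0,0,0]]
    - [1,[0.3,0,0],[0,0,0]]
    - [1,[0.4,0,0],[0,0,0]]
    - [1,[0.1,0,-0.4],[0,0,0]]
    - [1,[0,0,-0.5],[0,0,0]]
    - [1,[0,0,-0.5],[0,0,0]]
    - [1,[0,0,-0.5],[0,0,0]]
    - [1,[0,0,-0.5],[0,0,0]]
    - [1,[0,0,-0.3],[0,0,0]]
    - [1,[0,0,0],[0,0,0]]

```text
t: 5.77
ee_pos: [0.4354, 0.0009, 0.2458]
orientation: [0.006, 0.041, 0.999, -0.0]
wrist_force: [1.9, 0.7, 1.0]
finger_gap: 1.003
grip_force: 0.0
```

Run:
```python
from h import *
m=cam("wrist"); im=save("wrist","pics/w2.png").copy()
r=robot.trace("wrist","notebook")[:1]
for q in r: print(q["conf"],q["rect"])
k=q["mask"]; top=[(u,np.nonzero(k[:,u])[0].min()) for u in range(0,512,12) if k[:,u].any()]
print([(u,*inv(at(m,u,v,.021)).round(4)) for u,v in top])
print("board",[proj(m,P2W(PP,(-.2,y,.015))) for y in(.1,-.1)])
for h in robot.trace("wrist","wrench_grip")[:1]:
  ys,xs=np.nonzero(h["mask"]); print(h["conf"],h["rect"])
cv2.imwrite("pics/w2b.png",im[60:384,100:500,::-1])
```

```text
0.65 [217.4, 210.3, 366.5, 290.5]
[(228, np.float64(-0.0979), np.float64(-0.0865)), (240, np.float64(-0.0978), np.float64(-0.0696)), (252, np.float64(-0.0963), np.float64(-0.0527)), (264, np.float64(-0.0963), np.float64(-0.0358)), (276, np.float64(-0.0963), np.float64(-0.0189)), (288, np.float64(-0.0963), np.float64(-0.002)), (300, np.float64(-0.0963), np.float64(0.015)), (312, np.float64(-0.0978), np.float64(0.0318)), (324, np.float64(-0.0978), np.float64(0.0487)), (336, np.float64(-0.0978), np.float64(0.0655)), (348, np.float64(-0.0978), np.float64(0.0824)), (360, np.float64(-0.0978), np.float64(0.0992))]
board [(np.float64(367.62391742665096), np.float64(135.9601561433557)), (np.float64(215.4235072925697), np.float64(136.11130479681188))]
0.61 [264.1, 211.0, 446.2, 358.3]
```

View pics/w2b.png

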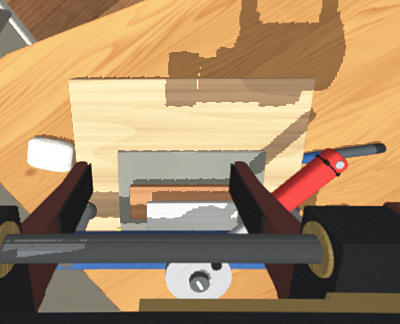

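The notebook's front edge now lies at press x ≈ -0.097, parallel to the board, so it is square against the stop. Next is the wrench angle.

Run:
```python
from h import *
for n in("wrist","top","scene"):
  m=cam(n); im=cv2.imread("pics/w2.png")[:,:,::-1] if n=="wrist" else save(n,"pics/%s2.png"%n)
  i=im.astype(int); k=((i[:,:,0]>130)&(i[:,:,1]<70)&(i[:,:,2]<70)).astype(np.uint8)
  for h in robot.trace(n,"wrench_grip")[:1]: k&=cv2.dilate(h["mask"].astype(np.uint8),np.ones((5,5)))
  ys,xs=np.nonzero(k); P=np.array([inv(at(m,u,v,.138)) for u,v in zip(xs,ys)]); c=P.mean(0)
  d=np.linalg.svd(P-c,full_matrices=False)[2][0]; print(n,len(P),c,np.hypot(*c),"ang",np.arctan2(c[1],-c[0]),"dir",np.arctan(-d[1]/d[0]))
s=robot.read_state(); print(s["q"],inv(s["ee_pos"]))
for a in(.74,.77,.8): print(a,(-.135*np.cos(a),.135*np.sin(a)))
```

```text
wrist 669 [-0.12660615  0.0983269 ] 0.16030376220264225 ang 0.6603313764297707 dir 0.8412108865127381
top 152 [-0.09409078  0.09630179] 0.13463695941790652 ang 0.7970105272449675 dir 0.7614037873005115
scene 385 [-0.09994406  0.09912724] 0.1407658526354179 ang 0.7812950029080429 dir 0.7831324715438646
[-7.59348395e-02 -3.59997847e-01  1.64948570e+00 -2.28700498e-05
  1.85442879e+00 -1.56587149e+00] [-0.16580532 -0.04069852]
0.74 (np.float64(-0.09969325542849437), np.float64(0.09102886806979958))
0.77 (np.float64(-0.09691794039747735), np.float64(0.09397825721469316))
0.8 (np.float64(-0.09405540576186733), np.float64(0.09684307227143558))
```

Request:
servo_tool:
  commands:
    - [-0.09,[-0.187,0.363,0],[0,0,0]]
    - [-0.09,[-0.187,0.363,0],[0,0,0]]
    - [-0.09,[-0.187,0.363,0],[0,0,0]]
    - [-0.09,[-0.187,0.363,0],[0,0,0]]
    - [-0.09,[-0.187,0.363,0],[0,0,0]]
    - [-0.09,[0,0,0],[0,0,0.142]]
    - [-0.09,[0,0,0],[0,0,0.142]]
    - [-0.09,[0,0,0],[0,0,0.142]]
    - [-0.09,[0,0,0],[0,0,0.142]]
    - [-0.09,[0,0,0],[0,0,0.142]]
    - [-0.09,[0,0,0],[0,0,0.142]]
    - [-0.09,[0,0,0],[0,0,0.142]]
    - [-0.09,[0,0,0.4],[0,0,0]]
    - [-0.09,[0,0,0],[0,0,0]]

```text
t: 7.33
ee_pos: [0.5123, 0.1308, 0.2033]
orientation: [-0.003, 0.418, 0.909, -0.002]
wrist_force: [-1.3, 0.5, -1.9]
finger_gap: 0.452
grip_force: 0.0
```

Run:
```python
from h import *
m=cam("wrist"); im=save("wrist","pics/w3.png")
s=robot.read_state(); print(inv(s["ee_pos"]),s["ee_pos"],s["orientation"],s["finger_gap"])
```

```text
[-0.09677425  0.09499414] [0.51247792 0.13086843 0.20520377] [-0.00287132  0.41730806  0.90875821 -0.00206243] 0.4523915963545989
```

View pics/w3.png

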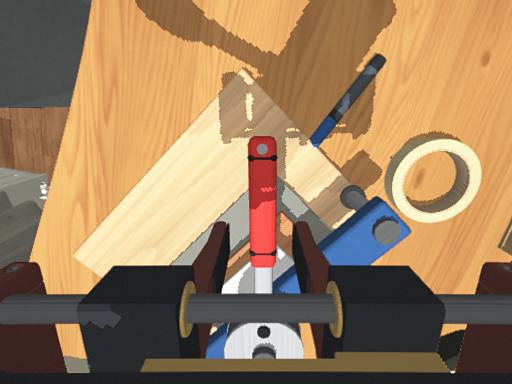

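The handle (column ~262) lies centred between the fingers (215 to 310) and parallel to them, so I can go straight down over it.

Request:
servo_tool:
  commands:
    - [-0.09,[0,0,0.3],[0,0,0]]
    - [-0.09,[0,0,0.3],[0,0,0]]
    - [-0.09,[0,0,0.2],[0,0,0]]
    - [-0.09,[0,0,0.12],[0,0,0]]
    - [-0.28,[0,0,0],[0,0,0]]
    - [-0.28,[0,0,0],[0,0,0]]
    - [-0.28,[0,0,0],[0,0,0]]

```text
t: 7.97
ee_pos: [0.5147, 0.1313, 0.1418]
orientation: [0.001, 0.417, 0.909, 0.001]
wrist_force: [-0.7, -0.3, 1.2]
finger_gap: 0.366
grip_force: 0.0
```

Request:
servo_tool:
  commands:
    - [-0.28,[0,0,0.07],[0,0,0]]
    - [-0.28,[-0.009,-0.18,0],[0,0,-0.1273]]
    - [-0.28,[-0.009,-0.18,0],[0,0,-0.1273]]
    - [-0.28,[-0.009,-0.18,0],[0,0,-0.1273]]
    - [-0.28,[-0.009,-0.18,0],[0,0,-0.1273]]
    - [-0.28,[-0.009,-0.18,0],[0,0,-0.1273]]
    - [-0.28,[-0.009,-0.18,0],[0,0,-0.1273]]
    - [-0.28,[-0.009,-0.18,0],[0,0,-0.1273]]
    - [-0.28,[-0.009,-0.18,0],[0,0,-0.1273]]
    - [-0.28,[-0.009,-0.18,0],[0,0,-0.1273]]
    - [-0.28,[-0.009,-0.18,0],[0,0,-0.1273]]
    - [-0.28,[-0.009,-0.18,0],[0,0,-0.1273]]
    - [-0.28,[-0.009,-0.18,0],[0,0,-0.1273]]
    - [-0.28,[0,0,0],[0,0,0]]

```text
t: 9.13
ee_pos: [0.475, -0.0179, 0.1355]
orientation: [0.001, -0.169, 0.986, -0.0]
wrist_force: [-0.4, 0.4, -0.5]
finger_gap: 0.358
grip_force: 0.0
```

```bash
cat >> h.py <<'E'
def st():
    s=robot.read_state(); p=inv(s["ee_pos"]); o=s["orientation"]
    a=np.arctan2(p[1],-p[0]); yaw=2*np.arctan2(o[1],o[2])-.0805
    f=inv(s["wrist_force"][:2]+PP[:2]); t=np.array([np.sin(a),np.cos(a)])
    print("t %.2f r %.4f a %.3f yaw %.3f z %.4f"%(s["t"],np.hypot(*p),a,yaw,s["ee_pos"][2]),"F",s["wrist_force"].round(1),"tang %.1f"%(-f@t),"q6 %.2f"%s["q"][5],s["finger_gap"].round(2))
E
python3 -c "from h import *;st()"
```

```text
Traceback (most recent call last):
  File "h.py", line 29, in st
    print("t %.2f r %.4f a %.3f yaw %.3f z %.4f"%(s["t"],np.hypot(*p),a,yaw,s["ee_pos"][2]),"F",s["wrist_force"].round(1),"tang %.1f"%(-f@t),"q6 %.2f"%s["q"][5],s["finger_gap"].round(2))
                                                                                                                                                                 ^^^^^^^^^^^^^^^^^^^^^
AttributeError: 'float' object has no attribute 'round'
```

Request:
servo_tool:
  commands:
    - [-0.28,[-0.002,0.09,0],[0,0,0.0637]]
    - [-0.28,[-0.002,0.09,0],[0,0,0.0637]]
    - [-0.28,[-0.002,0.09,0],[0,0,0.0637]]
    - [-0.28,[-0.002,0.09,0],[0,0,0.0637]]
    - [-0.28,[-0.002,0.09,0],[0,0,0.0637]]
    - [-0.28,[-0.002,0.09,0],[0,0,0.0637]]
    - [-0.28,[-0.002,0.09,0],[0,0,0.0637]]
    - [-0.28,[-0.002,0.09,0],[0,0,0.0637]]
    - [-0.28,[-0.002,0.09,0],[0,0,0.0637]]
    - [-0.28,[-0.002,0.09,0],[0,0,0.0637]]
    - [-0.28,[-0.002,0.09,0],[0,0,0.0637]]
    - [-0.28,[-0.002,0.09,0],[0,0,0.0637]]

```text
t: 10.13
ee_pos: [0.4713, 0.0623, 0.1353]
orientation: [0.001, 0.134, 0.991, -0.002]
wrist_force: [0.0, -7.7, 0.4]
finger_gap: 0.36
grip_force: 3.8
```

Request:
servo_tool:
  commands:
    - [-0.28,[-0.002,0.09,0],[0,0,0.0637]]
    - [-0.28,[-0.002,0.09,0],[0,0,0.0637]]
    - [-0.28,[-0.002,0.09,0],[0,0,0.0637]]
    - [-0.28,[-0.002,0.09,0],[0,0,0.0637]]

```text
t: 10.47
ee_pos: [0.4805, 0.0876, 0.1352]
orientation: [0.0, 0.233, 0.973, -0.002]
wrist_force: [-1.1, -8.1, 1.7]
finger_gap: 0.359
grip_force: 3.8
```

```bash
sed -i 's/,s\["finger_gap"\].round(2)//' h.py; python3 -c "from h import *;st()"
```

```text
t 10.47 r 0.1345 a 0.375 yaw 0.389 z 0.1352 F [-1.1 -8.1  1.7] tang 7.8 q6 -0.99
```

Request:
servo_tool:
  commands:
    - [-0.28,[-0.002,0.09,0],[0,0,0.0637]]
    - [-0.28,[-0.002,0.09,0],[0,0,0.0637]]
    - [-0.28,[-0.002,0.09,0],[0,0,0.0637]]
    - [-0.28,[-0.002,0.09,0],[0,0,0.0637]]
    - [-0.28,[-0.002,0.09,0],[0,0,0.0637]]

```text
t: 10.88
ee_pos: [0.4988, 0.1158, 0.1352]
orientation: [0.0, 0.352, 0.936, -0.002]
wrist_force: [-2.8, -5.8, 2.5]
finger_gap: 0.362
grip_force: 3.8
```

Request:
servo_tool:
  commands:
    - [-0.28,[-0.002,0.09,0],[0,0,0.0637]]
    - [-0.28,[-0.002,0.09,0],[0,0,0.0637]]
    - [-0.28,[-0.002,0.09,0],[0,0,0.0637]]
    - [-0.28,[-0.002,0.09,0],[0,0,0.0637]]
    - [-0.28,[-0.002,0.09,0],[0,0,0.0637]]

```text
t: 11.3
ee_pos: [0.5234, 0.1387, 0.1352]
orientation: [-0.0, 0.466, 0.885, -0.002]
wrist_force: [-5.4, -6.0, 2.4]
finger_gap: 0.362
grip_force: 3.8
```

```bash
python3 -c "from h import *;st()"
```

```text
t 11.30 r 0.1350 a 0.875 yaw 0.889 z 0.1352 F [-5.4 -6.   2.4] tang 7.9 q6 -0.40
```

Request:
servo_tool:
  commands:
    - [-0.28,[-0.009,-0.18,0],[0,0,-0.1273]]
    - [-0.28,[-0.009,-0.18,0],[0,0,-0.1273]]
    - [-0.28,[-0.009,-0.18,0],[0,0,-0.1273]]
    - [-0.28,[-0.009,-0.18,0],[0,0,-0.1273]]
    - [-0.28,[-0.009,-0.18,0],[0,0,-0.1273]]
    - [-0.28,[-0.009,-0.18,0],[0,0,-0.1273]]
    - [-0.28,[-0.009,-0.18,0],[0,0,-0.1273]]
    - [-0.28,[-0.009,-0.18,0],[0,0,-0.1273]]
    - [-0.28,[-0.009,-0.18,0],[0,0,-0.1273]]
    - [-0.28,[-0.009,-0.18,0],[0,0,-0.1273]]
    - [-0.28,[-0.009,-0.18,0],[0,0,-0.1273]]
    - [-0.28,[-0.009,-0.18,0],[0,0,-0.1273]]
    - [-0.28,[-0.009,-0.18,0],[0,0,-0.1273]]
    - [-0.28,[0,0,0],[0,0,0]]

```text
t: 12.47
ee_pos: [0.4742, -0.0173, 0.1353]
orientation: [0.0, -0.167, 0.986, -0.0]
wrist_force: [-0.7, -1.1, 0.7]
finger_gap: 0.361
grip_force: 0.1
```

```bash
python3 -c "from h import *;st()"
```

```text
t 12.47 r 0.1350 a -0.426 yaw -0.417 z 0.1353 F [-0.7 -1.1  0.7] tang 0.8 q6 -2.02
```

Request:
servo_tool:
  commands:
    - [-0.28,[-0.002,0.09,0],[0,0,0.0637]]
    - [-0.28,[-0.002,0.09,0],[0,0,0.0637]]
    - [-0.28,[-0.002,0.09,0],[0,0,0.0637]]
    - [-0.28,[-0.002,0.09,0],[0,0,0.0637]]
    - [-0.28,[-0.002,0.09,0],[0,0,0.0637]]
    - [-0.28,[-0.002,0.09,0],[0,0,0.0637]]
    - [-0.28,[-0.002,0.09,0],[0,0,0.0637]]
    - [-0.28,[-0.002,0.09,0],[0,0,0.0637]]
    - [-0.28,[-0.002,0.09,0],[0,0,0.0637]]
    - [-0.28,[-0.002,0.09,0],[0,0,0.0637]]

```text
t: 13.3
ee_pos: [0.468, 0.0495, 0.135]
orientation: [0.001, 0.086, 0.996, -0.002]
wrist_force: [2.2, -8.2, -0.3]
finger_gap: 0.363
grip_force: 3.8
```

```bash
python3 -c "from h import *;st()"
```

```text
t 13.30 r 0.1349 a 0.076 yaw 0.092 z 0.1350 F [ 2.2 -8.2 -0.3] tang 7.7 q6 -1.36
```

Request:
servo_tool:
  commands:
    - [-0.28,[-0.002,0.09,0],[0,0,0.0637]]
    - [-0.28,[-0.002,0.09,0],[0,0,0.0637]]
    - [-0.28,[-0.002,0.09,0],[0,0,0.0637]]
    - [-0.28,[-0.002,0.09,0],[0,0,0.0637]]

```text
t: 13.63
ee_pos: [0.4747, 0.0755, 0.135]
orientation: [0.001, 0.185, 0.983, -0.002]
wrist_force: [0.1, -7.9, -0.7]
finger_gap: 0.36
grip_force: 3.8
```

```bash
python3 -c "from h import *;st()"
```

```text
t 13.63 r 0.1350 a 0.276 yaw 0.292 z 0.1350 F [ 0.1 -7.9 -0.7] tang 7.3 q6 -1.11
```

Request:
servo_tool:
  commands:
    - [-0.28,[-0.002,0.09,0],[0,0,0.0637]]
    - [-0.28,[-0.002,0.09,0],[0,0,0.0637]]
    - [-0.28,[-0.002,0.09,0],[0,0,0.0637]]
    - [-0.28,[-0.002,0.09,0],[0,0,0.0637]]

```text
t: 13.97
ee_pos: [0.4864, 0.0995, 0.135]
orientation: [0.0, 0.283, 0.959, -0.002]
wrist_force: [-1.9, -8.8, 1.3]
finger_gap: 0.359
grip_force: 4.2
```

```bash
python3 -c "from h import *;st()"
```

```text
t 13.97 r 0.1352 a 0.474 yaw 0.492 z 0.1350 F [-1.9 -8.8  1.3] tang 8.5 q6 -0.86
```

Request:
servo_tool:
  commands:
    - [-0.28,[-0.002,0.09,0],[0,0,0.0637]]
    - [-0.28,[-0.002,0.09,0],[0,0,0.0637]]
    - [-0.28,[-0.002,0.09,0],[0,0,0.0637]]
    - [-0.28,[-0.002,0.09,0],[0,0,0.0637]]

```text
t: 14.3
ee_pos: [0.5024, 0.1208, 0.135]
orientation: [-0.0, 0.377, 0.926, -0.002]
wrist_force: [-5.2, -9.0, 2.3]
finger_gap: 0.361
grip_force: 4.5
```

```bash
python3 -c "from h import *;st()"
```

```text
t 14.30 r 0.1353 a 0.671 yaw 0.692 z 0.1350 F [-5.2 -9.   2.3] tang 10.2 q6 -0.63
```

Request:
servo_tool:
  commands:
    - [-0.28,[-0.002,0.09,0],[0,0,0.0637]]
    - [-0.28,[-0.002,0.09,0],[0,0,0.0637]]
    - [-0.28,[-0.002,0.09,0],[0,0,0.0637]]
    - [-0.28,[-0.002,0.09,0],[0,0,0.0637]]

```text
t: 14.63
ee_pos: [0.5224, 0.1386, 0.1349]
orientation: [-0.001, 0.467, 0.884, -0.002]
wrist_force: [-6.9, -7.3, 4.1]
finger_gap: 0.359
grip_force: 4.9
```

```bash
python3 -c "from h import *;st()"
```

```text
t 14.63 r 0.1355 a 0.869 yaw 0.892 z 0.1349 F [-6.9 -7.3  4.1] tang 9.9 q6 -0.40
```

Request:
servo_tool:
  commands:
    - [-0.28,[-0.009,-0.18,0],[0,0,-0.1273]]
    - [-0.28,[-0.009,-0.18,0],[0,0,-0.1273]]
    - [-0.28,[-0.009,-0.18,0],[0,0,-0.1273]]
    - [-0.28,[-0.009,-0.18,0],[0,0,-0.1273]]
    - [-0.28,[-0.009,-0.18,0],[0,0,-0.1273]]
    - [-0.28,[-0.009,-0.18,0],[0,0,-0.1273]]
    - [-0.28,[-0.009,-0.18,0],[0,0,-0.1273]]
    - [-0.28,[-0.009,-0.18,0],[0,0,-0.1273]]
    - [-0.28,[0,0,0],[0,0,0]]

```text
t: 15.38
ee_pos: [0.4671, 0.0498, 0.1352]
orientation: [0.0, 0.083, 0.997, -0.0]
wrist_force: [-0.0, -0.0, 0.3]
finger_gap: 0.359
grip_force: 0.0
```

Request:
servo_tool:
  commands:
    - [-0.28,[-0.002,0.09,0],[0,0,0.0637]]
    - [-0.28,[-0.002,0.09,0],[0,0,0.0637]]
    - [-0.28,[-0.002,0.09,0],[0,0,0.0637]]
    - [-0.28,[-0.002,0.09,0],[0,0,0.0637]]
    - [-0.28,[-0.002,0.09,0],[0,0,0.0637]]

```text
t: 15.8
ee_pos: [0.4769, 0.083, 0.135]
orientation: [0.0, 0.211, 0.978, -0.001]
wrist_force: [-2.8, -8.8, 1.9]
finger_gap: 0.36
grip_force: 4.6
```

```bash
python3 -c "from h import *;st()"
```

```text
t 15.80 r 0.1358 a 0.333 yaw 0.344 z 0.1350 F [-2.8 -8.8  1.9] tang 9.2 q6 -1.04
```

Request:
servo_tool:
  commands:
    - [-0.28,[-0.002,0.09,0],[0,0,0.0637]]
    - [-0.28,[-0.002,0.09,0],[0,0,0.0637]]
    - [-0.28,[-0.002,0.09,0],[0,0,0.0637]]

```text
t: 16.05
ee_pos: [0.4857, 0.0996, 0.1349]
orientation: [-0.0, 0.284, 0.959, -0.003]
wrist_force: [-4.4, -8.0, 3.4]
finger_gap: 0.361
grip_force: 5.2
```

```bash
python3 -c "from h import *;st()"
```

```text
t 16.05 r 0.1358 a 0.472 yaw 0.495 z 0.1349 F [-4.4 -8.   3.4] tang 9.1 q6 -0.86
```

Request:
servo_tool:
  commands:
    - [-0.28,[-0.002,0.09,0],[0,0,0.0637]]
    - [-0.28,[-0.002,0.09,0],[0,0,0.0637]]

```text
t: 16.22
ee_pos: [0.4932, 0.1108, 0.1349]
orientation: [-0.001, 0.331, 0.944, -0.003]
wrist_force: [-5.8, -8.5, 4.0]
finger_gap: 0.359
grip_force: 5.4
```

```bash
python3 -c "from h import *;st()"
```

```text
t 16.22 r 0.1359 a 0.571 yaw 0.595 z 0.1349 F [-5.8 -8.5  4. ] tang 10.3 q6 -0.74
```

Request:
servo_tool:
  commands:
    - [-0.28,[-0.002,0.09,0],[0,0,0.0637]]
    - [-0.28,[-0.002,0.09,0],[0,0,0.0637]]

```text
t: 16.38
ee_pos: [0.5018, 0.121, 0.1349]
orientation: [-0.001, 0.378, 0.926, -0.003]
wrist_force: [-5.9, -8.7, 4.0]
finger_gap: 0.36
grip_force: 5.6
```

```bash
python3 -c "from h import *;st()"
```

```text
t 16.38 r 0.1360 a 0.669 yaw 0.695 z 0.1349 F [-5.9 -8.7  4. ] tang 10.4 q6 -0.62
```

Request:
servo_tool:
  commands:
    - [-0.28,[-0.002,0.09,0],[0,0,0.0637]]
    - [-0.28,[-0.002,0.09,0],[0,0,0.0637]]

```text
t: 16.55
ee_pos: [0.5113, 0.1305, 0.1349]
orientation: [-0.001, 0.424, 0.906, -0.003]
wrist_force: [-7.4, -8.4, 4.9]
finger_gap: 0.361
grip_force: 5.8
```

```bash
python3 -c "from h import *;st()"
```

```text
t 16.55 r 0.1361 a 0.768 yaw 0.795 z 0.1349 F [-7.4 -8.4  4.9] tang 11.1 q6 -0.51
```

Request:
servo_tool:
  commands:
    - [-0.28,[0,-0.07,0],[0,0,0]]
    - [-0.1,[0,0,0],[0,0,0]]
    - [-0.1,[0,0,0],[0,0,0]]
    - [-0.1,[0,0,-0.2],[0,0,0]]
    - [-0.1,[0,0,-0.4],[0,0,0]]
    - [-0.1,[0,0,-0.4],[0,0,0]]
    - [-0.1,[0,0,-0.4],[0,0,0]]
    - [-0.1,[0,0,-0.2],[0,0,0]]
    - [-0.1,[0,0,0],[0,0,0]]

```text
t: 17.3
ee_pos: [0.5101, 0.1289, 0.2598]
orientation: [0.003, 0.42, 0.908, 0.003]
wrist_force: [1.6, 1.0, 0.5]
finger_gap: 0.454
grip_force: 0.0
```

Run:
```python
from h import *
st(); im=save("scene","pics/s9.png"); save("top","pics/t9.png"); a=cv2.imread("pics/t9.png")[145:265,175:365]
cv2.imwrite("pics/end.png",np.vstack([cv2.resize(im[110:320,150:390,::-1],(480,420)),cv2.resize(a,(480,300))])[:600])
```

```text
t 17.30 r 0.1357 a 0.753 yaw 0.786 z 0.2598 F [1.6 1.  0.5] tang -1.8 q6 -0.52
```

View pics/end.png

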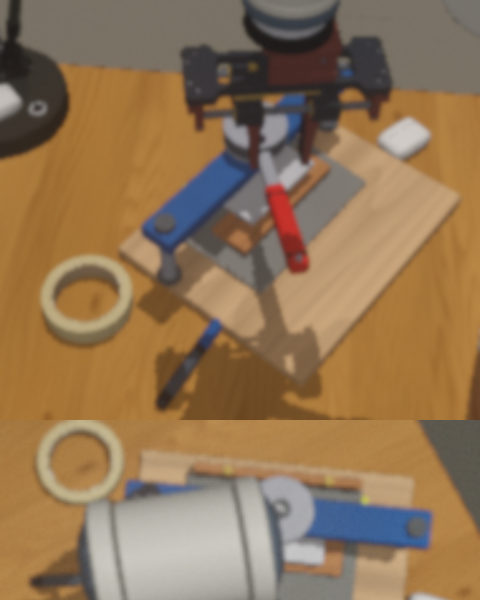

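The gripper is clear above the wrench, the notebook is square under the lowered plate, and the tape, marker and case look undisturbed. The push while moving rose from about 7.8 N to 11.1 N, so I'll hand in.

```bash
python3 -c "
from rig import robot
print(robot.job_done())"
```

```text
the job is handed in; nothing more can be done
None
```

I handed the job in after about 17 s: the notebook lies square against the back stop, clamped at an estimated 100–120 N (worked out from the wrench push, about 7.8 N in the air and 11.1 N at the end), and the wrench is released. The tape roll, marker and earbud case were left alone. The hand-in reported no verdict.

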